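# Push the coupling tray up the ramp to its stop and close the keeper

## Task

Slide the blue tray of pipe couplings up the ramp, without lifting it, until it butts squarely against the red stop; press it home for a moment with about 10 N on the stop over and above what sliding it takes, never more than 18 N on the stop, and leave it resting against the stop. Then swing the yellow keeper arm fully across the lane behind the tray and let go, leaving the loose fittings on the bench where they are.

Things in the scene. Friction and masses are not known exactly. Their poses are not given: they have to be found in the camera images.
- ramp: Fixed aluminium lane sloping up at 0.14 rad. Origin: foot of the slope, mid-lane, at bench height; x level, pointing uphill along the lane; y to the left looking uphill (the keeper's side, towards the robot); z up. Slope 280 long from the origin. Blue side rails stand 20 above the slope from its foot to 235 up it; the lane between them is 118 wide.
- ramp_mouth (a point): Middle of the mouth, on the bench 80 below the foot of the slope: from here to the foot two blue guides, 18 high, narrow from about 170 apart to the lane's 118 and steer the tray in.
- stop: Fixed bracket of the stop, 203 up the slope; origin on the slope in mid-lane; x up along the slope (tilted 0.14 rad), z square to it. It carries the stop itself: a red plate, 96 wide, 62 tall, whose downhill face stands 6 to 26 downhill of this origin, set anew each time by screws and not measured: find it by feel. Springs let the plate yield 1 per 6 N (damped), up to 6.
- tray: Loose blue tray 140 long (x), 110 wide (y), 55 tall, four steel couplings bedded in it; 0.5 to 0.95 kg in all. Origin: centre of its underside; x points to its uphill end (nose), z up. Starts flat on the bench just below the mouth, a little askew. On the ramp friction keeps it where it is left. Sliding it takes very roughly 1 to 7 N, different every time.
- tray_nose (a point): Lower edge of the tray's uphill end, middle (70 ahead of the tray's origin). When home it is 6 to 26 short of the stop bracket's origin, as the red plate is set.
- tray_tail (a point): Middle of the tray's flat downhill end face, 27.5 above its underside: the face to push on.
- keeper (a joint): Angle of the yellow keeper arm; pivot beside the lane, square to the slope. 0 = open: points downhill, 20 degrees outwards. 1.92 = end stop, closed: straight across the lane, 5 to 25 behind the tail of a tray that is home (it cannot close on one far short). Starts at 0 to 0.3; closes anticlockwise seen from above; friction (about 1 N at the post) holds it where left.
- keeper_hinge (a point): The keeper's pivot at the underside of the arm: 25 up the slope from the foot, 82 to the left of the lane's middle (ramp y), 30 above the slope plane.
- keeper_post (a point): Grip point on the axis of the keeper's upright round post (14 diameter), 80 from the pivot, 80 above the slope plane. The post stands square to the slope, from 40 below this point (top of the arm) to 18 above it. Closed, it stands over the middle of the lane, just behind the tray; the tray's top is then 25 lower than this point.
- coupling: Loose steel coupling, 52 diameter, 56 tall, standing near the ramp; origin at the centre of its underside. Leave alone.
- nipple: Loose pipe nipple with a collar, 50 diameter, 50 tall, standing near the ramp; origin at the centre of its underside. Leave alone.
- elbow: Loose steel pipe elbow, 48 wide, 74 tall, standing near the ramp; origin at the centre of its underside. Leave alone.
There are look-alikes about, which are no part of the job. Leave any pink or turquoise look-alike of the tray alone.

How it is judged:
By the outcome, as a careful person would: the job done as asked, in the order asked, and still so for the second after the job is handed in, with the robot touching nothing.
It also fails if it takes over 72 s, if anything falls off the work surface, if the arm or the gripper's body presses on something with over 40 N, if the wrist force passes 120 N, or if a joint passes its speed limit or range.

## Robot

A 6-joint arm with a two-finger parallel gripper is mounted at the origin on the work surface. World frame = base frame: x ahead of the robot, y to its left, z up, the work surface at z = 0. Lengths are in m, angles in degrees, forces in N, time in s.
With the tool pointing down it reaches from about 0.425 to 1.125 m from the base axis. Payload 14.9 kg.
Tool frame: the origin (TCP) lies at the very end of the fingers, on their centre line; the grasp point (between the pads) lies 19 mm behind it; z points along the fingers, y is the line along which they close (so a half turn about z gives the same grasp; the last joint's range is limited). The gripper opens to 91 mm and grips with 3 to 60 N. Pads are 32 mm wide; open, the fingers measure 118 mm over their backs; the gripper's body (76 mm by 178 mm) begins 60 mm behind the grasp point.
Start: joints at [70.972, 21.709, 99.362, -0, 58.929, -1.908], TCP at [0.206, 0.669, 0.214] pointing down, gripper open.
Joint ranges: [-158.91, 158.91], [-42.39, 125.64], [0.06, 152.35], [-60.88, 240.88], [17.5, 164.5], [-176.32, 176.32]. Speed limits (degrees/s): [108.29, 108.29, 136.94, 180, 180, 180].

## Interface

Orientations are given as a 3x3 rotation matrix whose columns are the frame's x, y, z axes.
In Python, from station import * gives the robot as it stands. The module is installed in compiled form; this text tells all that it offers.
- The arm moves only by the shell command python3 -m crank 'ROWS' [OPENING] [FORCE]. ROWS is JSON, a list of rows, each a list of 6 numbers: the shift along the world's x, y, z in mm, then the turn, a rotation vector about the world's x, y, z in rad. In form: [[dx, dy, dz, rx, ry, rz], ...]. A call has 1 to 12 rows; each row shifts and turns the commanded pose from where the row before left it; what a row does not reach is not made up. A row lasts 1/8 s, in which the tool goes at most 62.5 mm and 10.7 degrees, less where a joint would pass 70% of its speed; a pose out of reach is approached as far as the arm can. A call is refused whole if a number of a shift passes 62.5 or a number of a turn 0.188, either way. A call with a gripper value outside its range is refused whole. OPENING is the closure, from -1 (fully open) to 1 (shut), set as the call begins (- or left out, the last holds). The fingers move at their own pace and stop on an object; FORCE is the grip in N (left out, the last holds). Time passes only in rows, so rows that do not move let the fingers close. It gives the time, the measured TCP pose, the force, the opening and the grip force at its end, in the units of the state.
- get_state(): the state, without advancing time (a new reading comes with each control period).
- grab_frame(name): name is "side" or "top"; returns a dict with "image" (400x640x3 uint8, red, green, blue), "intrinsics" (3x3 intrinsics, pixels), "eye" and "rotation" of the camera in the world. Camera axes: x right, y down, z forward; pixel columns grow to the right and rows downward; lengths in m; the calibration is good to about 2 mm. A picture is of the moment at which its call begins. There is no depth.
- hand_in(): hands the job in; it is judged then, once.
Trained networks look in a picture, given as the dict that the camera call returned (one of the last four; its "shot" number tells which), for a name from the list of things; names that differ only in an ending like _2 or _b are one class to them, and where a whole thing is asked for, a point or a joint stands for the part that bears it (a point fixed in the world has none). Each returns a list of dicts, best first, with "score" (0 to 1); they miss things now and then, are a little off and sometimes report something else, mostly with a low value. They report only what shows in the picture. A call takes as long as a camera call. They do not tell look-alikes from the thing itself.
- search_frame(name, picture): "uv" ([column, row] in pixels, amid what is visible of it).
- silhouettes(name, picture): "region" (400x640 bool, what is visible of it) and "uv" ([column, row] in pixels, amid what is visible of it).
The state is a dict: "t": time; "joint_pos": joint angles; "joint_velocities": joint speeds; "effort": joint torques, N m; "tool_pos": TCP position; "ee_rot": TCP orientation; "ft_force": force on the tool from outside, world axes, zero at the start; "torque": the same for the moment, N m; "grip_width": opening from 0.0 (shut) to 1.0 (fully open); "grasp_force": force on a finger pad.
Only numpy, scipy, OpenCV 4.12 (cv2) and the standard library are available. Lean on these libraries where they do the work, as an engineer would, in place of code of your own. Each camera call takes 0.05 s, during which the arm holds its last target. There are 200 camera calls.

## Working session

There is one attempt and no reset: what is moved stays moved. The work goes in short steps, Python scripts to look and compute and a shell command to move; the robot and the scene stay as the last step left them, time stands still between calls to the robot, and variables do not carry over. Pictures are saved under pics/ and viewed, at most 10 in all, crops included, and the job is handed in when it is done.

```bash
mkdir -p pics; python3 - <<'E'
from station import *
import cv2,numpy as np
for n in("side","top"):
    f=grab_frame(n); cv2.imwrite(f"pics/{n}0.png",f["image"][:,:,::-1])
    print(n,f["intrinsics"],f["eye"],f["rotation"])
    for k in("ramp","stop","tray","keeper","coupling","nipple","elbow","tray_nose","tray_tail","keeper_hinge","keeper_post","ramp_mouth"):
        print(k,[(np.round(d["uv"],1).tolist(),round(d["score"],2)) for d in search_frame(k,f)[:3]])
s=get_state();print(s)
E
```

```text
side [[442.86220451   0.         322.83329911]
 [  0.         442.86220451 196.42509339]
 [  0.           0.           1.        ]] [ 0.55868043 -0.81578418  0.75700353] [[ 9.99997730e-01  1.86706180e-03 -1.02634038e-03]
 [ 1.95352242e-03 -6.11244965e-01  7.91439054e-01]
 [ 8.50320236e-04 -7.91439263e-01 -6.11247225e-01]]
ramp [([314.7, 183.8], 0.67)]
stop [([311.8, 151.7], 0.82), ([323.6, 260.2], 0.59), ([286.3, 207.8], 0.33)]
tray [([324.2, 257.2], 0.93), ([237.6, 260.0], 0.74)]
keeper [([287.8, 205.1], 0.78)]
coupling [([375.1, 168.3], 0.71)]
nipple [([380.3, 223.1], 0.78)]
elbow [([381.6, 195.4], 0.92)]
tray_nose [([314.5, 183.4], 0.73), ([415.2, 317.2], 0.72), ([235.8, 263.3], 0.67)]
tray_tail [([326.9, 260.4], 0.96), ([237.5, 259.4], 0.74), ([416.1, 315.9], 0.64)]
keeper_hinge [([284.8, 213.0], 0.55)]
keeper_post [([312.9, 182.6], 0.72), ([289.4, 211.2], 0.7)]
ramp_mouth [([315.3, 184.2], 0.63)]
top [[389.25980981   0.         321.9485869 ]
 [  0.         389.25980981 196.85764484]
 [  0.           0.           1.        ]] [0.45057066 0.01132342 1.0152271 ] [[ 0.02198544 -0.99
[... 817 characters left out ...]
    5.89287030e+01, -1.90926882e+00]), 'joint_velocities': array([-0.01963374, -0.15121161, -0.0302175 , -0.02178753, -0.00396683,
        0.04714473]), 'effort': array([-5.56887884e-03, -7.63682842e+01, -4.34737515e+01,  6.49269763e-02,
        3.91406904e-02,  2.55439249e-05]), 'tool_pos': array([0.20608648, 0.66898872, 0.21392436]), 'ee_rot': array([[-9.55684633e-01,  2.94392394e-01, -2.44987755e-05],
       [ 2.94392394e-01,  9.55684633e-01, -1.00303809e-05],
       [ 2.04602354e-05, -1.67981341e-05, -1.00000000e+00]]), 'ft_force': array([-0.62274629, -0.73602123,  0.07574418]), 'torque': array([-0.00535962,  0.04671472,  0.0031312 ]), 'grasp_force': 0.0, 'grip_width': 0.999406961004981}
```

```bash
python3 - <<'E'
import cv2
a=cv2.imread('pics/top0.png')[90:350,160:500]; cv2.imwrite('pics/top0c.png',cv2.resize(a,None,fx=2.3,fy=2.3,interpolation=cv2.INTER_CUBIC))
a=cv2.imread('pics/side0.png')[110:350,180:480]; cv2.imwrite('pics/side0c.png',cv2.resize(a,None,fx=2.4,fy=2.4,interpolation=cv2.INTER_CUBIC))
E
```

```text
(no output)
```

View pics/top0c.png

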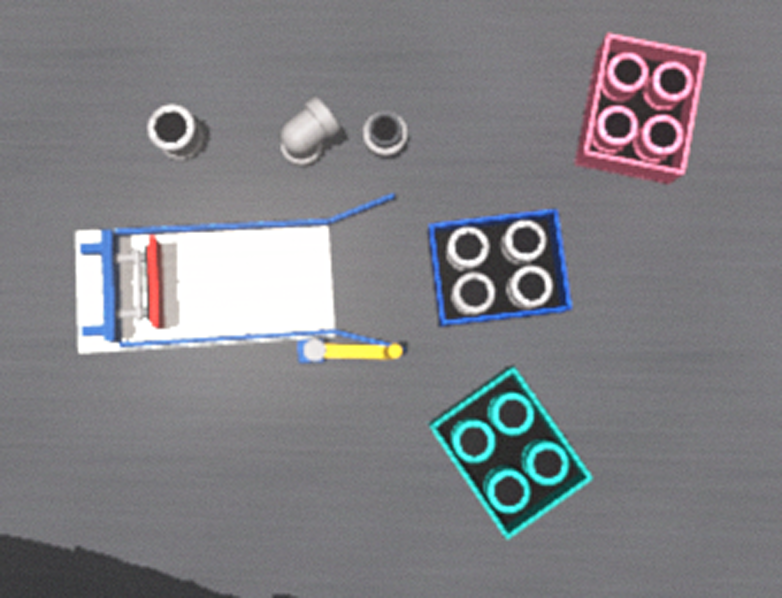

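View pics/side0c.png

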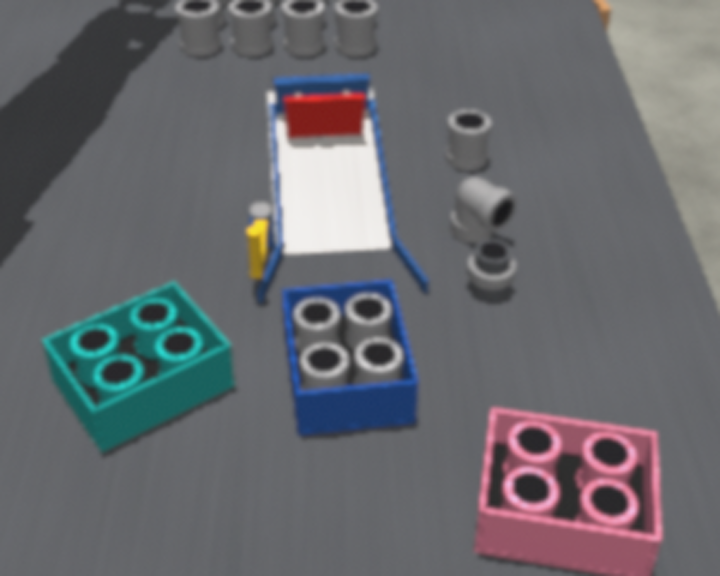

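The top view shows the blue tray at about px (376,208), its tail towards larger columns. The ramp foot is near column 304 and the red plate near column 227. The yellow post is near (331,242) and the hinge cap near (296,242). The pink and turquoise trays are decoys. Uphill is about world +y.

```bash
cat > h.py <<'E'
from station import *
import cv2,numpy as np
def ray(f,uv,z):
    K,R,e=map(np.array,(f["intrinsics"],f["rotation"],f["eye"]))
    d=R@np.linalg.solve(K,[uv[0],uv[1],1.]); return e+d*(z-e[2])/d[2]
def proj(f,P):
    K,R,e=map(np.array,(f["intrinsics"],f["rotation"],f["eye"]))
    q=(np.atleast_2d(P)-e)@R@K.T; return q[:,:2]/q[:,2:]
def mask(f,lo,hi):
    return cv2.inRange(cv2.cvtColor(f["image"],cv2.COLOR_RGB2HSV),lo,hi)
E
python3 - <<'E'
from h import *
f=grab_frame("top");g=grab_frame("side")
# tray top rim
r=max(silhouettes("tray",f),key=lambda d:-np.hypot(*(np.array(d["uv"])-[376,208])))["region"].astype(np.uint8)
b=cv2.boxPoints(cv2.minAreaRect(cv2.findNonZero(r)));P=np.array([ray(f,p,.055) for p in b])
print("tray rim",np.round(b,1).tolist(),np.round(P*1e3,0).tolist(),np.linalg.norm(np.diff(P,axis=0),axis=1),P.mean(0))
# white slope
w=mask(f,(0,0,190),(180,50,255)); n,l,s,c=cv2.connectedComponentsWithStats(w);i=1+np.argmax(s[1:,4]);m=(l==i).astype(np.uint8)
print("white",s[i],c[i])
for cc in (245,260,275,290):
    rr=np.nonzero(m[:,cc])[0];print(cc,rr.min(),rr.max())
for rr in (195,205,215,225,230):
    q=np.nonzero(m[rr])[0];print("row",rr,q.max(),ray(f,(q.max()+.5,rr),0)*1e3)
for nm,h in (("yellow",((20,120,120),(35,255,255))),("red",((0,150,90),(8,255,255)))):
  for F in(f,g):
    m=mask(F,*h);n,l,s,c=cv2.connectedComponentsWithStats(m);i=1+np.argmax(s[1:,4]);print(nm,s[i],c[i],np.round(cv2.boxPoints(cv2.minAreaRect(cv2.findNonZero((l==i).astype(np.uint8)))),1).tolist())
# blue rails: lane inside edges via white is above; enlarge for viewing
cv2.imwrite('pics/keep.png',cv2.resize(np.hstack([f["image"][170:260,185:345,::-1],np.zeros((90,5,3),np.uint8)]),None,fx=4.5,fy=4.5,interpolation=cv2.INTER_CUBIC))
E
```

```text
tray rim [[344.70001220703125, 186.89999389648438], [402.1000061035156, 179.6999969482422], [407.70001220703125, 224.5], [350.29998779296875, 231.6999969482422]] [[606.0, -18.0, 55.0], [627.0, -160.0, 55.0], [515.0, -173.0, 55.0], [495.0, -33.0, 55.0]] [0.14395789 0.11209764 0.14169766] [ 0.56083738 -0.09616207  0.055     ]
white [    0     0   640    70 33703] [336.96030027  32.98418538]
245 0 66
260 0 65
275 0 66
290 0 66Traceback (most recent call last):
  File "<stdin>", line 13, in <module>
    return umr_maximum(a, axis, None, out, keepdims, initial, where)
ValueError: zero-size array to reduction operation maximum which has no identity
```

```bash
python3 - <<'E'
from h import *
f=grab_frame("top");g=grab_frame("side")
w=mask(f,(0,0,190),(180,50,255)); n,l,s,c=cv2.connectedComponentsWithStats(w);i=l[210,280];m=(l==i).astype(np.uint8)
print("white",i,s[i],c[i],f["image"][210,280])
for cc in (250,265,280,295):
    rr=np.nonzero(m[:,cc])[0];print(cc,rr.min(),rr.max())
for rr in (195,205,215,225,230):
    q=np.nonzero(m[rr])[0];print("row",rr,q.max(),np.round(ray(f,(q.max()+.5,rr),0)*1e3,1))
for nm,h in (("yellow",((20,120,120),(35,255,255))),("red",((0,150,90),(8,255,255)))):
  for F in(f,g):
    m=mask(F,*h);n,l,s,c=cv2.connectedComponentsWithStats(m);i=1+np.argmax(s[1:,4]);print(nm,s[i],np.round(c[i],1),np.round(cv2.boxPoints(cv2.minAreaRect(cv2.findNonZero((l==i).astype(np.uint8)))),1).tolist())
cv2.imwrite('pics/keep.png',cv2.resize(f["image"][170:260,185:345,::-1],None,fx=4.5,fy=4.5,interpolation=cv2.INTER_CUBIC))
E
```

```text
white 124 [ 211  188   95   51 3798] [261.30463402 212.91179568] [255 254 254]
250 191 236
265 190 235
280 189 234
295 189 233
row 195 303 [591.5  88.8   0. ]
row 205 303 [565.   88.1   0. ]
row 215 304 [538.7  84.7   0. ]
row 225 304 [512.5  84.    0. ]
row 230 305 [499.5  81.    0. ]
yellow [301 239  34   7 197] [317.1 242.5] [[301.0, 239.0], [334.0, 239.0], [334.0, 245.0], [301.0, 245.0]]
yellow [283 201   9  25 161] [286.9 212.2] [[283.0, 201.0], [291.0, 201.0], [291.0, 225.0], [283.0, 225.0]]
red [224 194   5  38 144] [226.2 212.4] [[224.0, 194.0], [228.0, 194.0], [228.0, 231.0], [224.0, 231.0]]
red [300 150  31  17 457] [315.  157.6] [[300.0, 150.0], [330.0, 150.0], [330.0, 166.0], [300.0, 166.0]]
```

View pics/keep.png

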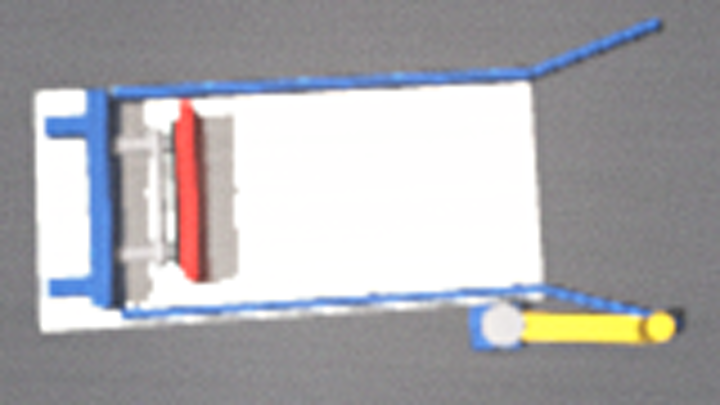

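```bash
cat >> h.py <<'E'
A=.14
def rampP(p,s,y,n):  # slope coords -> world (m), p=(x,y,yaw of uphill)
    X=s*np.cos(A)-n*np.sin(A); z=s*np.sin(A)+n*np.cos(A); c,S=np.cos(p[2]),np.sin(p[2])
    return np.array([p[0]+c*X-S*y,p[1]+S*X+c*y,z])
E
python3 - <<'E'
from h import *
from scipy.optimize import least_squares
f=grab_frame("top");g=grab_frame("side")
q=lambda u,v:((u+.5)/4.5-.5+185,(v+.5)/4.5-.5+170)
obs=[((0,-.059,0),q(531,80)),((0,.059,.02),q(544,287)),((.28,0,0),q(38.5,210)),((.025,.082,.04),q(503,325))]
def lines(p):
    r=[]
    for cc,a,b in((250,190.5,236.5),(265,189.5,235.5),(280,188.5,234.5),(295,188.5,233.5)):
        for (yy,n),v in(((-.059,0),a),((.059,.02),b)):
            A2=proj(f,[rampP(p,.02,yy,n),rampP(p,.22,yy,n)]);t=(cc-A2[0,0])/(A2[1,0]-A2[0,0]);r.append(A2[0,1]+t*(A2[1,1]-A2[0,1])-v)
    return r
def res(p):
    r=[]
    for o,uv in obs: r+=list((proj(f,rampP(p,*o))[0]-uv))
    return np.array(r+lines(p))
s=least_squares(res,[.545,.087,1.57],loss="soft_l1");p=s.x;print(p,np.round(res(p),1))
np.save("p.npy",p)
H=rampP(p,.025,.082,.03);print("hinge",H)
# keeper angle: post top
best=[]
for th in np.linspace(-.1,.5,61):
    a=np.pi-np.deg2rad(20)+th  # dir in slope coords: downhill, outward (+y)
    pt=lambda n:rampP(p,.025+.08*np.cos(a),.082+.08*np.sin(a),n)
    best.append((np.linalg.norm(proj(f,pt(.098))[0]-q(660,326)),th,pt(.08)))
print(min(best,key=lambda b:b[0]),q(660,326))
up=rampP(p,1,0,0)-rampP(p,0,0,0);n=rampP(p,0,0,1)-rampP(p,0,0,0);print("up",up,"n",n)
for nm in("stop origin",):print(rampP(p,.203,0,0))
m=rampP(p,-.08,0,0);m=rampP(p,0,0,0)-.08*np.array([np.cos(p[2]),np.sin(p[2]),0]);print("mouth",m)
E
```

```text
[0.5504838  0.08750121 1.65746721] [-0.4  0.9 -0.1 -0.8  0.3 -0.   0.2  0.2  0.2 -0.6  0.5 -0.5  0.8 -0.4
  0.1 -0.3]
hinge [0.46701108 0.10089499 0.03319506]
(np.float64(0.39048227840858846), np.float64(0.27), array([0.46815589, 0.01472369, 0.07157728])) (331.27777777777777, 242.05555555555554)
up [-0.08571548  0.98649915  0.13954311] n [ 0.01207919 -0.13901933  0.990216  ]
[0.53308355 0.28776054 0.02832725]
mouth [0.55740879 0.0078015  0.        ]
```

```bash
python3 -m crank '[[22.8,-34.9,0,0,0,0.0321],[22.8,-34.9,0,0,0,0.0321],[22.8,-34.9,0,0,0,0.0321],[22.8,-34.9,0,0,0,0.0321],[22.8,-34.9,0,0,0,0.0321],[22.8,-34.9,0,0,0,0.0321],[22.8,-34.9,0,0,0,0.0321],[22.8,-34.9,0,0,0,0.0321],[22.8,-34.9,0,0,0,0.0321],[22.8,-34.9,0,0,0,0.0321],[22.8,-34.9,0,0,0,0.0321],[22.8,-34.9,0,0,0,0.0321]]' 1 60
python3 -m crank '[[7.8,-38,0,0.0116,0.001,0],[7.8,-38,0,0.0116,0.001,0],[7.8,-38,0,0.0116,0.001,0],[7.8,-38,0,0.0116,0.001,0],[7.8,-38,0,0.0116,0.001,0],[7.8,-38,0,0.0116,0.001,0],[7.8,-38,0,0.0116,0.001,0],[7.8,-38,0,0.0116,0.001,0],[7.8,-38,0,0.0116,0.001,0],[7.8,-38,0,0.0116,0.001,0],[7.8,-38,0,0.0116,0.001,0],[7.8,-38,0,0.0116,0.001,0]]'
python3 -c "
from h import *
p=np.load('p.npy');s=get_state();up=rampP(p,1,0,0)-rampP(p,0,0,0);n=rampP(p,0,0,1)-rampP(p,0,0,0)
T=np.c_[np.cross(n,up),up,-n];print(cv2.Rodrigues(T@s['ee_rot'].T)[0].ravel(),s['tool_pos'],s['joint_pos'])"
```

```text
t: 3.15
tool_pos: [0.4804, 0.249, 0.2141]
ee_rot: [[-0.996, -0.087, 0.0], [-0.087, 0.996, 0.0], [-0.0, 0.0, -1.0]]
ft_force: [0.1, 0.1, -0.2]
grip_width: 0.004
grasp_force: 0.0
t: 4.65
tool_pos: [0.5735, -0.2072, 0.2141]
ee_rot: [[-0.996, -0.085, -0.012], [-0.086, 0.987, 0.139], [-0.0, 0.14, -0.99]]
ft_force: [0.1, 0.3, -0.1]
grip_width: 0.003
grasp_force: 0.0
[-1.34470219e-05  3.65589604e-04  3.74567829e-04] [ 0.57345484 -0.20715615  0.21406212] [ -25.11320145   15.37314545  108.26516651    7.97813096   60.61940845
 -124.23655109]
```

```bash
python3 -m crank '[[0,0,-38,0,0,0],[0,0,-38,0,0,0],[0,0,-38,0,0,0],[0,0,-38,0,0,0],[0,0,-38,0,0,0],[0,0,0,0,0,0]]'
python3 -m crank '[[-0.4,5,0,0,0,0],[-0.4,5,0,0,0,0],[-0.4,5,0,0,0,0],[-0.4,5,0,0,0,0],[-0.4,5,0,0,0,0],[-0.4,5,0,0,0,0],[-0.4,5,0,0,0,0],[-0.4,5,0,0,0,0],[-0.4,5,0,0,0,0],[-0.4,5,0,0,0,0],[-0.4,5,0,0,0,0]]'
python3 - <<'E'
from h import *
f=grab_frame("top");g=grab_frame("side")
cv2.imwrite('pics/c1.png',np.hstack([cv2.resize(f["image"][120:300,200:440,::-1],None,fx=1.6,fy=1.6),cv2.resize(g["image"][130:310,220:460,::-1],None,fx=1.6,fy=1.6)]))
E
```

```text
t: 5.4
tool_pos: [0.5716, -0.2051, 0.0218]
ee_rot: [[-0.996, -0.085, -0.016], [-0.086, 0.986, 0.141], [0.004, 0.141, -0.99]]
ft_force: [-0.6, 0.4, -0.3]
grip_width: 0.01
grasp_force: 0.0
t: 6.78
tool_pos: [0.569, -0.1508, 0.024]
ee_rot: [[-0.996, -0.086, -0.012], [-0.086, 0.987, 0.138], [-0.0, 0.139, -0.99]]
ft_force: [0.9, -5.3, 1.3]
grip_width: 0.007
grasp_force: 2.5
```

View pics/c1.png

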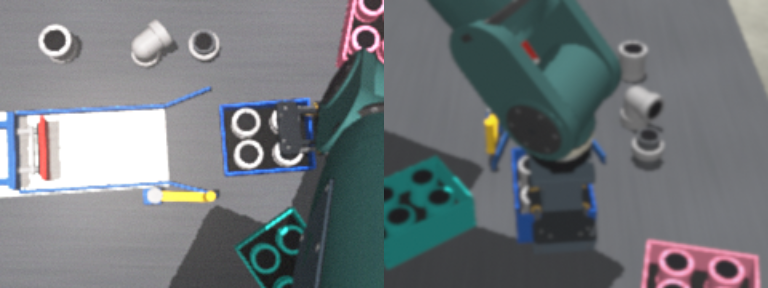

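The picture shows the tray nearly square to the lane: top view nose near px (222,140) of the crop, finger centred on the tail. Now I'll push it in.

```bash
python3 -m crank '[[-0.8,9,0,0,0,0],[-0.8,9,0,0,0,0],[-0.8,9,0,0,0,0],[-0.8,9,0,0,0,0],[-0.8,9,0,0,0,0],[-0.8,9,0,0,0,0],[-0.8,9,0,0,0,0],[-0.8,9,0,0,0,0],[-0.8,9,0,0,0,0],[-0.8,9,0,0,0,0],[-0.8,9,0,0,0,0],[-0.8,9,0,0,0,0]]'
```

```text
t: 8.38
tool_pos: [0.5593, -0.0426, 0.024]
ee_rot: [[-0.996, -0.085, -0.012], [-0.086, 0.987, 0.138], [-0.0, 0.139, -0.99]]
ft_force: [1.0, -6.5, -0.1]
grip_width: 0.005
grasp_force: 3.0
```

```bash
python3 - <<'E'
from h import *
f=grab_frame("top")
cv2.imwrite('pics/c2.png',cv2.resize(f["image"][130:300,200:440,::-1],None,fx=2.5,fy=2.5))
E
```

```text
(no output)
```

View pics/c2.png

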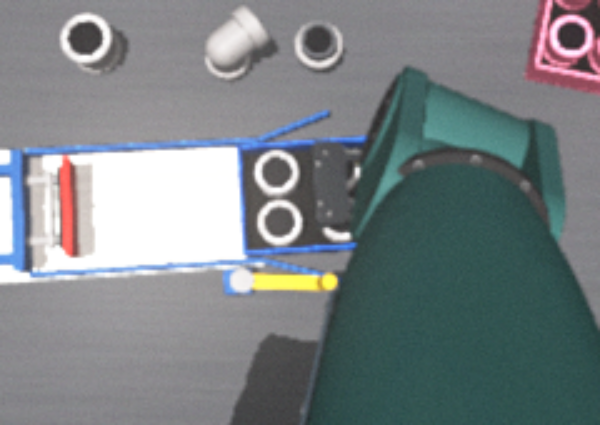

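The tray is between the guides with its nose at the slope foot (col ~243 of the crop), square and centred. Continuing level until the tail reaches the foot.

```bash
python3 -m crank '[[-0.7,9,0,0,0,0],[-0.7,9,0,0,0,0],[-0.7,9,0,0,0,0],[-0.7,9,0,0,0,0],[-0.7,9,0,0,0,0],[-0.7,9,0,0,0,0],[-0.7,9,0,0,0,0],[-0.7,9,0,0,0,0],[-0.7,9,0,0,0,0],[-0.7,9,0,0,0,0],[-0.7,9,0,0,0,0],[-0.7,9,0,0,0,0]]'
python3 -m crank '[[-0.5,6,0.8,0,0,0],[-0.5,6,0.8,0,0,0],[-0.5,6,0.8,0,0,0],[-0.5,6,0.8,0,0,0]]'
```

```text
t: 9.93
tool_pos: [0.5507, 0.0658, 0.0239]
ee_rot: [[-0.996, -0.085, -0.012], [-0.086, 0.987, 0.139], [0.0, 0.139, -0.99]]
ft_force: [0.2, -3.8, -2.6]
grip_width: 0.005
grasp_force: 2.2
t: 10.42
tool_pos: [0.5488, 0.0895, 0.0272]
ee_rot: [[-0.996, -0.085, -0.012], [-0.086, 0.987, 0.139], [-0.0, 0.139, -0.99]]
ft_force: [0.8, -3.6, -2.5]
grip_width: 0.004
grasp_force: 2.2
```

```bash
python3 -m crank '[[-0.17,2,0.28,0,0,0],[-0.17,2,0.28,0,0,0],[-0.17,2,0.28,0,0,0],[-0.17,2,0.28,0,0,0],[-0.17,2,0.28,0,0,0],[-0.17,2,0.28,0,0,0],[-0.17,2,0.28,0,0,0]]'
python3 -m crank '[[-0.09,1,0.14,0,0,0],[-0.09,1,0.14,0,0,0],[-0.09,1,0.14,0,0,0],[-0.09,1,0.14,0,0,0]]'
```

```text
t: 11.3
tool_pos: [0.5476, 0.1033, 0.0291]
ee_rot: [[-0.996, -0.085, -0.012], [-0.086, 0.987, 0.139], [-0.0, 0.139, -0.99]]
ft_force: [0.3, -4.4, -2.9]
grip_width: 0.004
grasp_force: 2.2
t: 11.8
tool_pos: [0.5473, 0.1072, 0.0296]
ee_rot: [[-0.996, -0.085, -0.012], [-0.086, 0.987, 0.139], [0.0, 0.139, -0.99]]
ft_force: [-0.2, -3.1, -2.6]
grip_width: 0.005
grasp_force: 2.2
```

```bash
cat > chk.py <<'E'
from h import *
import sys
u=np.array([-.0857,.9865,.1395]);s=get_state();F=-s["ft_force"]@u
print("push %.1f"%F,"s %.2f"%((s["tool_pos"]-[.5505,.0875,0])@u*1e3));sys.exit(F>7)
E
M() { :; }
python3 -m crank '[[-0.04,0.5,0.07,0,0,0],[-0.04,0.5,0.07,0,0,0],[-0.04,0.5,0.07,0,0,0],[-0.04,0.5,0.07,0,0,0]]' >/dev/null && python3 chk.py &&
python3 -m crank '[[-0.04,0.5,0.07,0,0,0],[-0.04,0.5,0.07,0,0,0],[-0.04,0.5,0.07,0,0,0],[-0.04,0.5,0.07,0,0,0]]' >/dev/null && python3 chk.py &&
python3 -m crank '[[-0.04,0.5,0.07,0,0,0],[-0.04,0.5,0.07,0,0,0],[-0.04,0.5,0.07,0,0,0],[-0.04,0.5,0.07,0,0,0]]' >/dev/null && python3 chk.py &&
python3 -m crank '[[-0.04,0.5,0.07,0,0,0],[-0.04,0.5,0.07,0,0,0],[-0.04,0.5,0.07,0,0,0],[-0.04,0.5,0.07,0,0,0]]' >/dev/null && python3 chk.py
```

```text
push 4.6 s 25.90False
```

```bash
sed -i 's/sys.exit(F>7)/sys.exit(int(F>7))/' chk.py
python3 -m crank '[[-0.04,0.5,0.07,0,0,0],[-0.04,0.5,0.07,0,0,0],[-0.04,0.5,0.07,0,0,0],[-0.04,0.5,0.07,0,0,0]]' >/dev/null && python3 chk.py &&
python3 -m crank '[[-0.04,0.5,0.07,0,0,0],[-0.04,0.5,0.07,0,0,0],[-0.04,0.5,0.07,0,0,0],[-0.04,0.5,0.07,0,0,0]]' >/dev/null && python3 chk.py &&
python3 -m crank '[[-0.04,0.5,0.07,0,0,0],[-0.04,0.5,0.07,0,0,0],[-0.04,0.5,0.07,0,0,0],[-0.04,0.5,0.07,0,0,0]]' >/dev/null && python3 chk.py &&
python3 -m crank '[[-0.04,0.5,0.07,0,0,0],[-0.04,0.5,0.07,0,0,0],[-0.04,0.5,0.07,0,0,0],[-0.04,0.5,0.07,0,0,0]]' >/dev/null && python3 chk.py
```

```text
push 4.9 s 27.93
push 3.7 s 29.93
push 5.2 s 31.97
push 4.8 s 34.00
```

```bash

python3 -m crank '[[-0.04,0.5,0.07,0,0,0],[-0.04,0.5,0.07,0,0,0],[-0.04,0.5,0.07,0,0,0],[-0.04,0.5,0.07,0,0,0]]' >/dev/null && python3 chk.py &&
python3 -m crank '[[-0.04,0.5,0.07,0,0,0],[-0.04,0.5,0.07,0,0,0],[-0.04,0.5,0.07,0,0,0]]' >/dev/null && python3 chk.py &&
python3 -m crank '[[-0.04,0.5,0.07,0,0,0],[-0.04,0.5,0.07,0,0,0],[-0.04,0.5,0.07,0,0,0]]' >/dev/null && python3 chk.py &&
python3 -m crank '[[-0.04,0.5,0.07,0,0,0],[-0.04,0.5,0.07,0,0,0],[-0.04,0.5,0.07,0,0,0]]' >/dev/null && python3 chk.py
```

```text
push 4.0 s 36.02
push 8.4 s 37.35
```

```bash
python3 -m crank '[[-0.03,0.4,0.06,0,0,0],[-0.03,0.3,0.04,0,0,0]]' >/dev/null; python3 chk.py; python3 -c "
from h import *
u=np.array([-.0857,.9865,.1395]);F=[]
for i in range(5): grab_frame('top');F.append(-get_state()['ft_force']@u)
print(np.round(F,1),np.mean(F))"
```

```text
push 10.6 s 37.85
[ 9.7  9.3  9.2  9.9 11.2] 9.845839284587388
```

```bash
python3 -m crank '[[-0.03,0.4,0.06,0,0,0],[-0.03,0.4,0.06,0,0,0],[0,0,0,0,0,0],[0,0,0,0,0,0]]' >/dev/null; python3 chk.py; python3 -c "
from h import *
u=np.array([-.0857,.9865,.1395]);F=[]
for i in range(5): grab_frame('top');F.append(-get_state()['ft_force']@u)
print(np.round(F,1),np.mean(F),(get_state()['tool_pos']-[.5505,.0875,0])@u*1e3)"
```

```text
push 12.6 s 38.47
[12.8 13.3 12.6 13.  12.1] 12.735439088686121 38.464355983514494
```

```bash
python3 -m crank '[[-0.04,0.5,0.07,0,0,0],[0,0,0,0,0,0],[0,0,0,0,0,0],[0,0,0,0,0,0]]' >/dev/null; python3 chk.py; python3 -c "
from h import *
u=np.array([-.0857,.9865,.1395]);F=[]
for i in range(6): grab_frame('top');F.append(-get_state()['ft_force']@u)
print(np.round(F,1),np.mean(F),(get_state()['tool_pos']-[.5505,.0875,0])@u*1e3)"
```

```text
push 13.9 s 38.81
[13.8 15.4 14.3 14.3 14.8 14.3] 14.48451029498428 38.813611599203576
```

```bash
python3 -m crank '[[0.04,-0.5,-0.07,0,0,0],[0.04,-0.5,-0.07,0,0,0],[0.04,-0.5,-0.07,0,0,0],[0.04,-0.5,-0.07,0,0,0],[0.04,-0.5,-0.07,0,0,0],[0.04,-0.5,-0.07,0,0,0],[0.04,-0.5,-0.07,0,0,0],[0.04,-0.5,-0.07,0,0,0],[0.08,-1,-0.14,0,0,0],[0.2,-3,-0.4,0,0,0],[0.5,-6,-0.8,0,0,0],[0.8,-9,-1.2,0,0,0]]'; python3 chk.py
python3 -m crank '[[0.9,-10,5,0,0,0],[0.9,-10,20,0,0,0],[0.9,-10,30,0,0,0],[0.9,-10,35,0,0,0],[0,0,35,0,0,0],[0,0,0,0,0,0]]' -1
python3 - <<'E'
from h import *
p=np.load('p.npy');s=get_state();n=rampP(p,0,0,1)-rampP(p,0,0,0)
a=np.pi-np.deg2rad(20)+.27
t=rampP(p,.025+.08*np.cos(a),.082+.08*np.sin(a),.069)
print("to post",(t-s["tool_pos"])*1e3,"yaw vec",-(1.92-.27)*n,s["joint_pos"])
E
```

```text
t: 18.73
tool_pos: [0.548, 0.0992, 0.0287]
ee_rot: [[-0.996, -0.086, -0.012], [-0.087, 0.987, 0.139], [-0.0, 0.139, -0.99]]
ft_force: [0.1, 0.2, 0.3]
grip_width: 0.005
grasp_force: 0.0
push -0.3 s 15.77
t: 19.48
tool_pos: [0.5534, 0.0591, 0.1577]
ee_rot: [[-0.996, -0.086, -0.006], [-0.086, 0.987, 0.139], [-0.006, 0.139, -0.99]]
ft_force: [0.3, 0.5, -0.6]
grip_width: 0.632
grasp_force: 0.0
to post [-85.3923584  -42.81324775 -96.98003451] yaw vec [-0.01993066  0.22938189 -1.63385639] [  -0.15280673   13.52276951  117.79398213   10.49276032   49.54349879
 -101.97354763]
```

```bash
python3 -m crank '[[-7,-4.7,0,-0.0017,0.0191,-0.1362],[-7,-4.7,0,-0.0017,0.0191,-0.1362],[-7,-4.7,0,-0.0017,0.0191,-0.1362],[-7,-4.7,0,-0.0017,0.0191,-0.1362],[-7,-4.7,0,-0.0017,0.0191,-0.1362],[-7,-4.7,0,-0.0017,0.0191,-0.1362],[-7,-4.7,0,-0.0017,0.0191,-0.1362],[-7,-4.7,0,-0.0017,0.0191,-0.1362],[-7,-4.7,0,-0.0017,0.0191,-0.1362],[-7,-4.7,0,-0.0017,0.0191,-0.1362],[-7,-4.7,0,-0.0017,0.0191,-0.1362],[-7,-4.7,0,-0.0017,0.0191,-0.1362]]' -1
python3 - <<'E'
from h import *
p=np.load('p.npy');s=get_state();n=rampP(p,0,0,1)-rampP(p,0,0,0)
a=np.pi-np.deg2rad(20)+.27
t=rampP(p,.025+.08*np.cos(a),.082+.08*np.sin(a),.069)
print("to post",(t-s["tool_pos"])*1e3,s["joint_pos"],s["ee_rot"])
f=grab_frame("top");g=grab_frame("side")
cv2.imwrite('pics/c3.png',np.hstack([cv2.resize(f["image"][150:300,200:360,::-1],None,fx=2.5,fy=2.5),cv2.resize(g["image"][120:270,240:400,::-1],None,fx=2.5,fy=2.5)]))
E
```

```text
t: 20.98
tool_pos: [0.467, 0.0029, 0.1538]
ee_rot: [[-0.001, 1.0, -0.013], [0.99, 0.003, 0.138], [0.138, -0.013, -0.99]]
ft_force: [-0.2, 0.0, -0.1]
grip_width: 0.995
grasp_force: 0.0
to post [  1.03944701  13.35100112 -93.09243435] [ -7.00136564   6.39479746 127.07933081  10.41371826  48.71053134
 -14.14928614] [[-0.00114165  0.99991705 -0.01282897]
 [ 0.99037043  0.00290659  0.13841227]
 [ 0.13843808 -0.01254741 -0.9902916 ]]
```

View pics/c3.png

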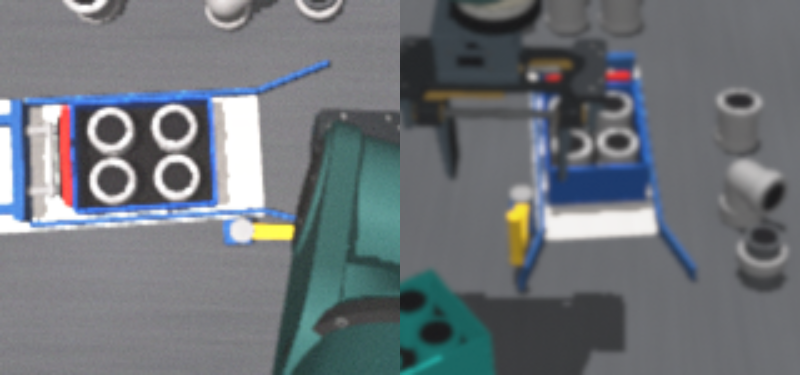

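The tray rests squarely against the red plate (top view col ~72). The keeper is still open and the gripper is above the post.

```bash
python3 -m crank '[[0.2,2.7,-18.6,0,0,0],[0.2,2.7,-18.6,0,0,0],[0.2,2.7,-18.6,0,0,0],[0.2,2.7,-18.6,0,0,0],[0.2,2.6,-18.6,0,0,0],[0,0,0,0,0,0]]'
python3 -m crank '[[0,0,0,0,0,0],[0,0,0,0,0,0],[0,0,0,0,0,0],[0,0,0,0,0,0],[0,0,0,0,0,0],[0,0,0,0,0,0],[0,0,0,0,0,0],[0,0,0,0,0,0]]' 1 8
```

```text
t: 21.82
tool_pos: [0.4679, 0.0169, 0.0599]
ee_rot: [[-0.008, 1.0, -0.015], [0.99, 0.01, 0.139], [0.139, -0.014, -0.99]]
ft_force: [0.3, 0.1, -0.6]
grip_width: 0.995
grasp_force: 0.0
t: 22.82
tool_pos: [0.4685, 0.0167, 0.0607]
ee_rot: [[-0.006, 1.0, -0.013], [0.99, 0.008, 0.138], [0.139, -0.012, -0.99]]
ft_force: [-0.8, -0.7, -0.1]
grip_width: 0.15
grasp_force: 0.3
```

```bash
python3 - <<'E'
from h import *
p=np.load('p.npy');n=rampP(p,0,0,1)-rampP(p,0,0,0)
th=np.linspace(.27,1.83,25)
P=np.array([rampP(p,.025+.08*np.cos(a),.082+.08*np.sin(a),.069) for a in np.pi-np.deg2rad(20)+th])*1e3
print(np.round(np.diff(P,axis=0),1).tolist(),np.round(n*.065,4))
print(get_state()["grasp_force"],get_state()["tool_pos"]*1e3-P[0])
E
```

```text
[[5.2, 0.2, -0.0], [5.2, 0.5, 0.0], [5.1, 0.9, 0.1], [5.1, 1.2, 0.1], [5.0, 1.5, 0.2], [4.9, 1.8, 0.2], [4.7, 2.2, 0.2], [4.6, 2.5, 0.3], [4.4, 2.7, 0.3], [4.2, 3.0, 0.4], [4.0, 3.3, 0.4], [3.8, 3.5, 0.4], [3.5, 3.8, 0.5], [3.3, 4.0, 0.5], [3.0, 4.2, 0.6], [2.7, 4.4, 0.6], [2.5, 4.5, 0.6], [2.2, 4.7, 0.6], [1.8, 4.8, 0.7], [1.5, 4.9, 0.7], [1.2, 5.0, 0.7], [0.9, 5.1, 0.7], [0.5, 5.1, 0.7], [0.2, 5.1, 0.7]] [ 0.0008 -0.009   0.0644]
0.2863350324332714 [0.49962979 0.44492414 0.00893507]
```

```bash
python3 -m crank '[[5.2,0.2,0,0.0008,-0.009,0.0644],[5.2,0.5,0,0.0008,-0.009,0.0644],[5.1,0.9,0.1,0.0008,-0.009,0.0644],[5.1,1.2,0.1,0.0008,-0.009,0.0644],[5.0,1.5,0.2,0.0008,-0.009,0.0644],[4.9,1.8,0.2,0.0008,-0.009,0.0644],[4.7,2.2,0.2,0.0008,-0.009,0.0644],[4.6,2.5,0.3,0.0008,-0.009,0.0644],[4.4,2.7,0.3,0.0008,-0.009,0.0644],[4.2,3.0,0.4,0.0008,-0.009,0.0644],[4.0,3.3,0.4,0.0008,-0.009,0.0644],[3.8,3.5,0.4,0.0008,-0.009,0.0644]]'
```

```text
t: 24.32
tool_pos: [0.5251, 0.0399, 0.0633]
ee_rot: [[-0.709, 0.705, -0.012], [0.697, 0.704, 0.138], [0.106, 0.089, -0.99]]
ft_force: [0.9, -1.4, -1.9]
grip_width: 0.148
grasp_force: 8.0
```

```bash
python3 -m crank '[[3.5,3.8,0.5,0.0008,-0.009,0.0644],[3.3,4.0,0.5,0.0008,-0.009,0.0644],[3.0,4.2,0.6,0.0008,-0.009,0.0644],[2.7,4.4,0.6,0.0008,-0.009,0.0644],[2.5,4.5,0.6,0.0008,-0.009,0.0644],[2.2,4.7,0.6,0.0008,-0.009,0.0644],[1.8,4.8,0.7,0.0008,-0.009,0.0644],[1.5,4.9,0.7,0.0008,-0.009,0.0644],[1.2,5.0,0.7,0.0008,-0.009,0.0644],[0.9,5.1,0.7,0.0008,-0.009,0.0644],[0.5,5.1,0.7,0.0008,-0.009,0.0644],[0,0,0,0,0,0]]'; python3 chk.py; python3 -m crank '[[0.2,2.5,0.35,0,0,0],[0,2.5,0.35,0,0,0],[0,0,0,0,0,0]]'; python3 chk.py
```

```text
t: 25.82
tool_pos: [0.5487, 0.0908, 0.0702]
ee_rot: [[-0.998, 0.068, -0.011], [0.066, 0.988, 0.138], [0.02, 0.137, -0.99]]
ft_force: [5.7, 1.7, -5.3]
grip_width: 0.154
grasp_force: 8.0
push -0.5 s 13.17
t: 26.2
tool_pos: [0.5485, 0.0957, 0.071]
ee_rot: [[-0.998, 0.069, -0.011], [0.067, 0.988, 0.138], [0.021, 0.137, -0.99]]
ft_force: [5.4, 0.1, -5.2]
grip_width: 0.147
grasp_force: 8.0
push 1.1 s 18.11
```

```bash
sed -i 's/F>7/F>4.5/' chk.py
python3 -m crank '[[-0.05,1,0.14,0,0,0],[-0.05,1,0.14,0,0,0],[-0.05,1,0.14,0,0,0],[-0.05,1,0.14,0,0,0]]'|grep ft; python3 chk.py && python3 -m crank '[[-0.06,1,0.14,0,0,0],[-0.07,1,0.14,0,0,0]]'|grep ft; python3 chk.py && python3 -m crank '[[-0.09,0.5,0.07,0,0,0],[-0.09,0.5,0.07,0,0,0]]'|grep ft; python3 chk.py && python3 -m crank '[[-0.09,0.5,0.07,0,0,0],[-0.09,0.5,0.07,0,0,0]]'|grep ft; python3 chk.py
```

```text
ft_force: [5.1, -0.5, -4.6]
push 1.6 s 22.02
ft_force: [5.5, -0.4, -4.1]
push 1.5 s 24.12
ft_force: [5.4, -0.9, -3.6]
push 1.8 s 25.11
ft_force: [4.8, -0.1, -5.2]
push 1.2 s 26.13
```

```bash
for i in 1; do
python3 -m crank '[[-0.05,0.5,0.07,0,0,0],[-0.05,0.5,0.07,0,0,0]]'|grep ft; python3 chk.py && python3 -m crank '[[-0.05,0.5,0.07,0,0,0],[-0.05,0.5,0.07,0,0,0]]'|grep ft; python3 chk.py && python3 -m crank '[[-0.05,0.5,0.07,0,0,0],[-0.05,0.5,0.07,0,0,0]]'|grep ft; python3 chk.py && python3 -m crank '[[-0.05,0.5,0.07,0,0,0],[-0.05,0.5,0.07,0,0,0]]'|grep ft; python3 chk.py; done
```

```text
ft_force: [6.2, -10.0, -5.2]
push 11.1 s 26.61
push 11.1 s 26.61
push 11.1 s 26.61
push 11.1 s 26.61
```

```bash
python3 -m crank '[[0,0,0,0,0,0],[0,0,0,0,0,0],[0,0,0,0,0,0],[0,0,0,0,0,0]]' -0.2
python3 -m crank '[[0.2,-1.4,10,0,0,0],[0.4,-2.8,20,0,0,0],[0.4,-4,30,0,0,0],[0.4,-4,30,0,0,0],[-20,-35,20,0,0,0],[-30,-40,0,0,0,0],[-10,-40,0,0,0,0],[0,-40,0,0,0,0],[0,-40,0,0,0,0],[0,0,0,0,0,0]]'
python3 - <<'E'
from h import *
f=grab_frame("top");g=grab_frame("side")
cv2.imwrite('pics/c4.png',np.hstack([cv2.resize(f["image"][150:300,200:360,::-1],None,fx=2.5,fy=2.5),cv2.resize(g["image"][120:270,240:400,::-1],None,fx=2.5,fy=2.5)]))
E
```

```text
t: 28.2
tool_pos: [0.5472, 0.1046, 0.0722]
ee_rot: [[-0.998, 0.069, -0.013], [0.067, 0.988, 0.138], [0.022, 0.137, -0.99]]
ft_force: [0.8, -0.2, 0.4]
grip_width: 0.559
grasp_force: 0.0
t: 29.45
tool_pos: [0.489, -0.1049, 0.1837]
ee_rot: [[-0.997, 0.072, -0.01], [0.07, 0.988, 0.137], [0.02, 0.136, -0.99]]
ft_force: [0.9, -0.3, 0.1]
grip_width: 0.601
grasp_force: 0.0
```

View pics/c4.png

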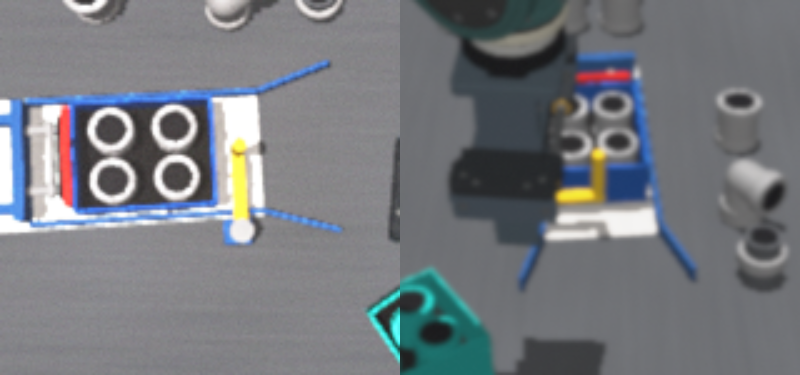

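The keeper lies straight across the lane behind the tray (post at crop ~(238,148)). The tray is still square against the red plate, the fittings are undisturbed and the robot is clear.

```bash
python3 -c "
from station import *
print(hand_in())"
```

```text
the job is handed in; nothing more can be done
None
```

The tray is resting squarely against the red stop after a press of about 10 N over sliding force, the keeper is closed to its end stop and released, the loose fittings are where they were, and the job was handed in at about 30 s.

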